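# Hang the rinsed cups on their drying pegs

## Robot

A 6-joint arm with a two-finger parallel gripper is mounted at the origin on the work surface. World frame = base frame: x ahead of the robot, y to its left, z up, the work surface at z = 0. Lengths are in m, angles in rad, forces in N, time in s.
With the tool pointing down it reaches from about 0.325 to 0.9 m from the base axis. Payload 3.5 kg.
Tool frame: the origin (TCP) lies on the mounting face of the last link; the fingertips stand 173 mm ahead of it and the grasp point (between the pads) lies 155 mm ahead of it (env.hold_point_z is the distance from the TCP to the grasp point, in m); z points along the fingers, y is the line along which they close (so a half turn about z gives the same grasp; the last joint's range is limited). The gripper opens to 85 mm and grips with 20 to 120 N. Pads are 22 mm wide; open, the fingers measure 114 mm over their backs; the gripper's body (76 mm by 85 mm) begins 54 mm behind the grasp point. The pads swing forward as they close: fully open they stand 13 mm farther back than shut.
Start: joints at [1.132, 0.276, -0.026, 1.268, 0, 1.467], TCP at [0.206, 0.59, 0.405] pointing down, gripper open.
Joint ranges: [-3.12, 3.12], [-0.85, 1.88], [-1.08, 1.24], [-1.95, 2.15], [-1.57, 1.53], [-3.14, 3.14]. Speed limits (rad/s): [2.57, 2.57, 3.14, 3.14, 3.14, 3.14].

## Interface

Orientations are given as a unit quaternion [x, y, z, w].
In Python, from bench import env gives the robot as it stands.
- The arm moves only by the shell command python3 -m inch 'ROWS' [FORCE]. ROWS is a JSON object of lists of equal length, an entry for each row: "turn": the turn, a rotation vector about the tool's x, y, z in rad, a list of three; "linear": the shift along the tool's x, y, z in mm, a list of three; "grip": the closure, from -1 (fully open) to 1 (shut). In form: {"turn": [[rx, ry, rz], ...], "linear": [[x, y, z], ...], "grip": [grip, ...]}. A call has 1 to 12 rows; each row is the pose to reach, as a shift and turn from the pose commanded when the call began, along the tool's axes at that moment; what a row does not reach only later rows make up. A row lasts 1/12 s, in which the tool goes at most 41.7 mm and 7.16 degrees, less where a joint would pass 70% of its speed; a pose out of reach is approached as far as the arm can. A call with a gripper value outside its range is refused whole. The fingers move at their own pace and stop on an object; FORCE is the grip in N (left out, the last holds). Time passes only in rows, so rows that repeat a pose let the fingers close. It gives the time, the measured TCP pose, the force, the opening and the grip force at its end, in the units of the state.
- env.get_state(): the state, without advancing time (a new reading comes with each control period).
- env.grab_frame(name): name is "scene" or "top"; returns the picture (480x640x3 uint8, red, green, blue); there is no depth.
- env.get_calibration(name): a dict with "fx", "fy", "cx", "cy" (pixels), "k1" (the pictures are not rectified: a ray, as slopes to the right and down, at radius r is drawn at 1 + k1 r^2 times it, then the intrinsics apply), "world_to_cam" (4x4, takes a point from world to camera coordinates). Camera axes: x right, y up, looking along -z (the intrinsics and any distortion apply to the point x, -y, -z); pixel columns grow to the right and rows downward; lengths in m; the calibration is good to about 2 mm. A picture is of the moment at which its call begins. get_calibration takes no time and is no camera call.
- env.close_job(): hands the job in; it is judged then, once.
The state is a dict: "clock": time; "joint_positions": joint angles; "qd": joint speeds; "joint_torque": joint torques, N m; "ee_pos": TCP position; "tcp_rot": TCP orientation; "ft_force": force on the tool from outside, world axes, zero at the start; "wrist_torque": the same for the moment, N m; "finger_gap": finger opening in m; "gripper_force": force on a finger pad.
Only numpy, scipy, OpenCV 4.12 (cv2) and the standard library are available. Lean on these libraries where they do the work, as an engineer would, in place of code of your own. Each camera call takes 0.05 s, during which the arm holds its last target. There are 200 camera calls.

## Task

The blue, the green and the yellow cup have been rinsed and stand upside down among the things on the soldering bench. Hang each of them, still mouth down, over the leaning drying peg of its own colour, so that it rests on the tip of the peg and can drain. Leave the red brush pot, the amber jar and the tape roll where they are.

Things in the scene. Friction and masses are not known exactly. Their poses are not given: they have to be found in the camera images.
- cup_blue_center (a point): plain blue plastic cup, a straight round tube 56 mm across and 75 mm high, wall and closed end 3 mm thick, about 60 g, loose, standing mouth down on the table. The point is the centre of the cup, half-way up (37.5 mm above the rim); z points to the closed end (up at the start). The closed end's inner face lies 34.5 mm along z from the point.
- cup_green_center (a point): plain green plastic cup, a straight round tube 56 mm across and 75 mm high, wall and closed end 3 mm thick, about 60 g, loose, standing mouth down on the table. The point is the centre of the cup, half-way up (37.5 mm above the rim); z points to the closed end (up at the start). The closed end's inner face lies 34.5 mm along z from the point.
- cup_yellow_center (a point): plain yellow plastic cup, a straight round tube 56 mm across and 75 mm high, wall and closed end 3 mm thick, about 60 g, loose, standing mouth down on the table. The point is the centre of the cup, half-way up (37.5 mm above the rim); z points to the closed end (up at the start). The closed end's inner face lies 34.5 mm along z from the point.
- peg_blue_tip (a point): the blue drying peg: a fixed round steel rod 12 mm thick with a rounded blue tip, leaning 20 degrees from upright, on a blue disc foot 90 mm across and 12 mm thick. The point is the highest point of the tip, 110 mm above the table; z is up and x is the level direction towards which the rod leans (the rod enters the foot 34 mm back from the tip along -x).
- peg_green_tip (a point): the green drying peg: a fixed round steel rod 12 mm thick with a rounded green tip, leaning 20 degrees from upright, on a green disc foot 90 mm across and 12 mm thick. The point is the highest point of the tip, 110 mm above the table; z is up and x is the level direction towards which the rod leans (the rod enters the foot 34 mm back from the tip along -x).
- peg_yellow_tip (a point): the yellow drying peg: a fixed round steel rod 12 mm thick with a rounded yellow tip, leaning 20 degrees from upright, on a yellow disc foot 90 mm across and 12 mm thick. The point is the highest point of the tip, 110 mm above the table; z is up and x is the level direction towards which the rod leans (the rod enters the foot 34 mm back from the tip along -x).
- brush_pot: bystander: red open pot in use, mouth up, 62 mm across, 80 mm high, with two brushes standing in it up to 130 mm above the table and within its outline; loose. Origin: centre of its underside.
- flux_jar: bystander: closed amber jar with white cap, 60 mm across, 85 mm high, loose. Origin: centre of its underside.
- tape_roll: bystander: orange roll of tape lying flat, 84 mm across, 24 mm high, loose. Origin: centre of its underside.
Not all that is in view belongs to the job. Leave any purple or turquoise look-alike of the part that bears peg_blue_tip alone.

How it is judged:
At the end, for the whole second after the job is handed in: Each cup hangs released and still on the peg of its own colour, leaning under 0.85 rad from mouth down, the tip inside it within 10 mm of its closed end and within 30 mm of its centre seen from above; brush pot, jar and tape roll within 30 mm of their starts (z of peg_blue_tip in the frame of cup_blue_center above 0.024 m and horizontal distance between peg_blue_tip and cup_blue_center below 0.03 m and angle between each of cup_blue_center, cup_green_center, cup_yellow_center's own z axis and vertical below 0.85 rad and linear speed of each of cup_blue, cup_green, cup_yellow below 0.03 m/s and contact force between cup_blue and peg_blue above 0.1 N and z of peg_green_tip in the frame of cup_green_center above 0.024 m and horizontal distance between peg_green_tip and cup_green_center below 0.03 m and contact force between cup_green and peg_green above 0.1 N and z of peg_yellow_tip in the frame of cup_yellow_center above 0.024 m and horizontal distance between peg_yellow_tip and cup_yellow_center below 0.03 m and contact force between cup_yellow and peg_yellow above 0.1 N and distance of each of brush_pot, flux_jar, tape_roll from where it was at the start of the episode below 0.03 m); the robot touches nothing.
It fails at once if the brush pot is disturbed (moved 30 mm or more) (distance of brush_pot from where it was at the start of the episode above 0.03 m).
It fails at once if the flux jar is disturbed (moved 30 mm or more) (distance of flux_jar from where it was at the start of the episode above 0.03 m).
It fails at once if the tape roll is disturbed (moved 30 mm or more) (distance of tape_roll from where it was at the start of the episode above 0.03 m).
It also fails if it takes over 90 s, if anything falls off the work surface, if the arm or the gripper's body presses on something with over 40 N, if the wrist force passes 120 N, or if a joint passes its speed limit or range.

## Working session

There is one attempt and no reset: what is moved stays moved. The work goes in short steps, Python scripts to look and compute and a shell command to move; the robot and the scene stay as the last step left them, time stands still between calls to the robot, and variables do not carry over. Pictures are saved under pics/ and viewed, at most 14 in all, crops included, and the job is handed in when it is done.

```bash
ls; mkdir -p pics
python3 - <<'E'
from bench import env
import cv2
for n in("scene","top"):
    f=env.grab_frame(n); cv2.imwrite(f"pics/{n}0.png",f[:,:,::-1]); c=env.get_calibration(n); print(c)
print(env.get_state(), env.hold_point_z)
E
```

```text
pics
{'fx': 434.2063440902852, 'fy': 434.2063440902852, 'cx': 320.1428152450219, 'cy': 235.82316564986746, 'k1': -0.0777389907301092, 'world_to_cam': array([[-8.93437357e-02,  9.95882553e-01, -1.53504962e-02,
        -1.27150909e-03],
       [-5.86576506e-01, -4.01552919e-02,  8.08897741e-01,
         2.81532787e-01],
       [ 8.04950743e-01,  8.12741864e-02,  5.87748932e-01,
        -1.53843747e+00],
       [ 0.00000000e+00,  0.00000000e+00,  0.00000000e+00,
         1.00000000e+00]])}
{'fx': 600.7593520109521, 'fy': 600.7593520109521, 'cx': 318.37183390498683, 'cy': 232.91557586798922, 'k1': 0.010723270043103002, 'world_to_cam': array([[ 0.00992264, -0.99994865, -0.00205657,  0.05258221],
       [ 0.99823828,  0.00978531,  0.05851993, -0.59316525],
       [-0.0584968 , -0.00263362,  0.99828412, -1.64473007],
       [ 0.        ,  0.        ,  0.        ,  1.        ]])}
{'clock': 0.1, 'joint_positions': array([ 1.13161026e+00,  2.77064717e-01, -2.77961924e-02,  1.26801582e+00,
       -1.58421189e-05,  1.46741515e+00]), 'qd': array([ 0.000563  , -0.00039956,  0.00328805, -0.0001739 , -0.00148582,
        0.00033815]), 'joint_torque': array([ 2.56952071e-04, -4.46708214e+01,  2.96128410e+01,  8.47385701e-03,
       -1.10779688e-04, -4.35076359e-06]), 'ee_pos': array([0.20579343, 0.58974518, 0.40364162]), 'tcp_rot': array([ 1.67114560e-01,  9.85936936e-01, -1.00428369e-03, -2.71110293e-04]), 'ft_force': array([0.48386223, 0.54014199, 0.22086896]), 'wrist_torque': array([0.01511569, 0.01729863, 0.01573439]), 'gripper_force': 0.0, 'finger_gap': 0.08520337489810424} 0.1547
```

View pics/scene0.png

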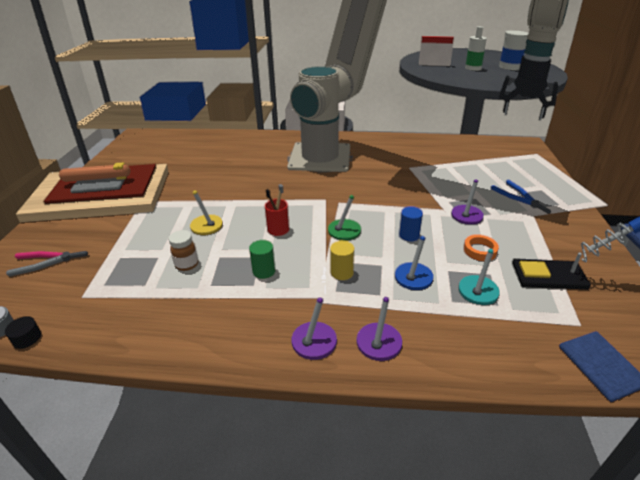

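View pics/top0.png

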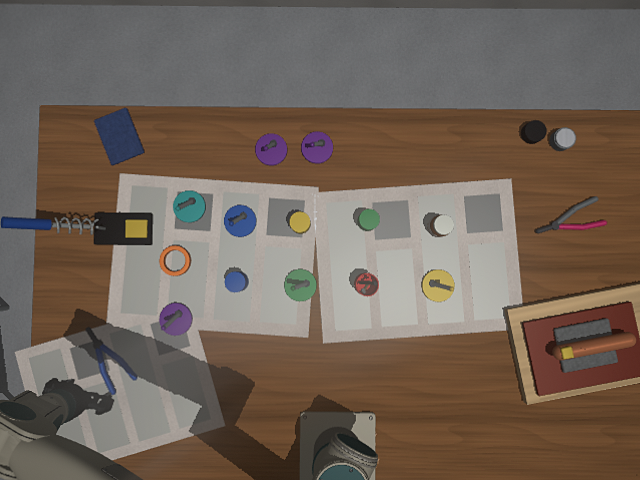

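Scene picture: blue cup (411,223), green cup (262,259) and yellow cup (342,261). The peg feet are blue (414,275), green (345,229) and yellow (206,225). There are four look-alikes: turquoise (479,290) and purple (467,213), (314,340) and (380,341). In the top picture the real blue foot is at (240,221), the turquoise one at (189,207) and the purple ones at (176,319), (271,149) and (317,147). I take blue at (240,221) because it is the only foot with the blue cup's hue, and the crop should confirm it.

```bash
cat > h.py <<'E'
import numpy as np, cv2
from bench import env
C={n:env.get_calibration(n) for n in("scene","top")}
def proj(n,p):
    c=C[n]; q=c["world_to_cam"]@np.r_[p,1]; s=np.array([q[0],-q[1]])/-q[2]
    s=s*(1+c["k1"]*(s@s)); return np.array([c["fx"]*s[0]+c["cx"],c["fy"]*s[1]+c["cy"]])
def ray(n,uv):
    c=C[n]; d=np.array([(uv[0]-c["cx"])/c["fx"],(uv[1]-c["cy"])/c["fy"]]); s=d.copy()
    for _ in range(10): s=d/(1+c["k1"]*(s@s))
    R=c["world_to_cam"][:3,:3]; t=c["world_to_cam"][:3,3]
    return -R.T@t, R.T@np.array([s[0],-s[1],-1])
def onz(n,uv,z):
    o,d=ray(n,uv); return o+d*(z-o[2])/d[2]
HUE={"blue":(105,118),"green":(50,80),"yellow":(20,30),"orange":(5,14)}
def blobs(n,img,col,amin=5,smin=120,vmin=30):
    h=cv2.cvtColor(img,cv2.COLOR_RGB2HSV); lo,hi=HUE[col]
    m=cv2.inRange(h,(lo,smin,vmin),(hi,255,255))
    k,l,st,ce=cv2.connectedComponentsWithStats(m)
    return [(st[i,4],ce[i].round(1),cv2.convexHull(np.argwhere(l==i)[:,::-1].astype(np.float32))) for i in range(1,k) if st[i,4]>=amin]
E
python3 - <<'E'
from h import *
im={n:cv2.imread(f"pics/{n}0.png")[:,:,::-1].copy() for n in C}
for n in C: print(n,"cam at",ray(n,(320,240))[0].round(3))
for n in C:
  for col in("blue","green","yellow"):
    for a,c,h in blobs(n,im[n],col):
      if not(90<c[0]<500 and 150<c[1]<330): continue
      M=cv2.moments(h); g=(M["m10"]/M["m00"],M["m01"]/M["m00"]) if M["m00"]>0 else c
      print(n,col,a,np.round(g,1),cv2.boundingRect(h),"z0.012",onz(n,g,.012)[:2].round(3),"z.0375",onz(n,g,.0375)[:2].round(3),"z.107",onz(n,g,.107)[:2].round(3))
def crop(n,u,v,w=66,k=4,):
    u,v=int(u-w/2),int(v-w/2); return cv2.resize(im[n][v:v+w,u:u+w],None,fx=k,fy=k,interpolation=cv2.INTER_NEAREST)
T=np.hstack([crop("top",*p) for p in((240,221),(300,285),(438,286))]); S=np.hstack([crop("scene",*p) for p in((414,262),(345,217),(206,213))])
cv2.imwrite("pics/c1.png",np.vstack([T,S])[:,:,::-1])
E
```

```text
scene cam at [1.403 0.138 0.676]
top cam at [0.495 0.054 1.677]
scene blue 635 [411.6 224.3] (400, 207, 25, 34) z0.012 [0.424 0.287] z.0375 [0.461 0.281] z.107 [0.564 0.266]
scene blue 705 [413.6 275.9] (395, 263, 38, 27) z0.012 [0.635 0.275] z.0375 [0.665 0.27 ] z.107 [0.745 0.255]
scene green 6 [351.1 196.9] (350, 196, 3, 3) z0.012 [0.291 0.12 ] z.0375 [0.334 0.121] z.107 [0.45  0.122]
scene green 439 [344.1 229.4] (329, 220, 31, 20) z0.012 [0.46  0.107] z.0375 [0.496 0.108] z.107 [0.595 0.111]
scene green 737 [262.  258.8] (250, 241, 25, 37) z0.012 [ 0.598 -0.087] z.0375 [ 0.629 -0.079] z.107 [ 0.713 -0.055]
scene yellow 62 [118.1 165. ] (113, 162, 11, 7) z0.012 [ 0.122 -0.698] z.0375 [ 0.171 -0.666] z.107 [ 0.305 -0.578]
scene yellow 18 [121.  177.5] (117, 177, 9, 2) z0.012 [ 0.211 -0.643] z.0375 [ 0.256 -0.613] z.107 [ 0.381 -0.531]
scene yellow 13 [194.4 191.6] (193, 190, 4, 4) z0.012 [ 0.289 -0.362] z.0375 [ 0.332 -0.343] z.107 [ 0.448 -0.29 ]
scene yellow 446 [206.  224.4] (190, 215, 32, 20) z0.012 [ 0.462 -0.271] z.0375 [ 0.498 -0.255] z.107 [ 0.597 -0.212]
scene yellow 806 [341.8 259.6] (331, 240, 23, 40) z0.012 [0.587 0.107] z.0375 [0.619 0.108] z.107 [0.704 0.111]
top blue 686 [239.6 220.4] (224, 205, 32, 32) z0.012 [0.626 0.278] z.0375 [0.624 0.274] z.107 [0.618 0.265]
top blue 242 [234. 281.] (225, 272, 20, 20) z0.012 [0.457 0.29 ] z.0375 [0.458 0.287] z.107 [0.46  0.277]
top yellow 352 [299.3 221.9] (289, 211, 21, 22) z0.012 [0.623 0.112] z.0375 [0.621 0.111] z.107 [0.616 0.108]
top yellow 426 [135.9 228. ] (125, 219, 23, 19) z0.012 [0.602 0.565] z.0375 [0.6   0.557] z.107 [0.596 0.536]
top yellow 649 [437.6 285.1] (422, 270, 32, 31) z0.012 [ 0.452 -0.272] z.0375 [ 0.453 -0.267] z.107 [ 0.454 -0.253]
```

View pics/c1.png

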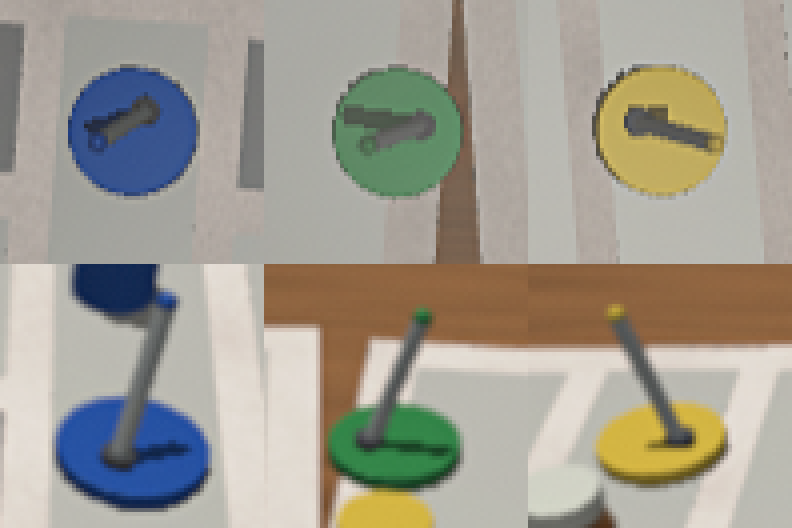

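The crop confirms the blue-foot peg: blue disc, steel rod, blue tip. In the top view the tips show as small rings at about blue (231,223), green (293,288) and yellow (451.5,289). In the scene view they are at about (422.5,238), (351,197) and (194.4,191.6). Next I triangulate the tips, check their heights, and measure the cups and bystanders.

Run:
```python
from h import *
im={n:cv2.imread(f"pics/{n}0.png")[:,:,::-1].copy() for n in C}
def tri(a,b):
    o1,d1=ray("top",a);o2,d2=ray("scene",b)
    s=np.linalg.lstsq(np.c_[d1,-d2],o2-o1,rcond=None)[0]; p,q=o1+d1*s[0],o2+d2*s[1]; return (p+q)/2,np.linalg.norm(p-q)
tips={"blue":((230.9,223.1),(422.4,237.8)),"green":((292.7,287.7),(351.1,196.9)),"yellow":((451.4,288.6),(194.4,191.6))}
base={"blue":(207+145/4,188+110/4),"green":(267+(425-264)/4,252+125/4),"yellow":(405+(636-528)/4,253+121/4)}
for k,(a,b) in tips.items():
    p,e=tri(a,b); t=onz("top",a,.108); bb=onz("top",np.array(base[k])-.4,.014)
    print(k,"tri",p.round(3),"gap",e.round(4),"top@.108",t.round(3),"rod entry",bb.round(3),"lean",np.linalg.norm((t-bb)[:2]).round(3),np.degrees(np.arctan2(*(t-bb)[1::-1])).round(0))
HUE["green"]=(40,85)
for col in HUE:
    for a,c,h in blobs("top",im["top"],col,60,60):
        M=cv2.moments(h); g=(M["m10"]/M["m00"],M["m01"]/M["m00"])
        if 90<c[0]<500 and 150<c[1]<330: print("top",col,a,np.round(g,1),cv2.boundingRect(h),"z.012",onz("top",g,.012)[:2].round(3),"z.0375",onz("top",g,.0375)[:2].round(3))
h=cv2.cvtColor(im["top"],cv2.COLOR_RGB2HSV); print([h[v,u] for u,v in((368,219),(300,295),(236,281),(230,281))])
for nm,uv,z in(("pot",(366.5,284),.08),("jar",(442,225),.08),("purple",(176,319),.012),("turq",(189,207),.012)): print(nm,onz("top",uv,z).round(3))
def crop(n,u,v,w=40,k=6):
    u,v=int(u-w/2),int(v-w/2); return cv2.resize(im[n][v:v+w,u:u+w],None,fx=k,fy=k,interpolation=cv2.INTER_NEAREST)
cv2.imwrite("pics/c2.png",np.hstack([crop("top",*p) for p in((236,281),(368,219),(300,222))])[:,:,::-1])
```

```text
blue tri [0.611 0.287 0.104] gap 0.0018 top@.108 [0.611 0.287 0.108] rod entry [0.64  0.269 0.014] lean 0.035 148.0
green tri [0.444 0.123 0.103] gap 0.0015 top@.108 [0.444 0.124 0.108] rod entry [0.455 0.089 0.014] lean 0.036 107.0
yellow tri [ 0.446 -0.29   0.106] gap 0.0019 top@.108 [ 0.446 -0.289  0.108] rod entry [ 0.458 -0.255  0.014] lean 0.036 -110.0
top blue 740 [239.6 220.5] (224, 205, 32, 32) z.012 [0.625 0.278] z.0375 [0.623 0.274]
top blue 351 [235.  281.2] (225, 271, 21, 21) z.012 [0.457 0.287] z.0375 [0.458 0.284]
top green 335 [368.8 218.9] (359, 209, 21, 21) z.012 [ 0.633 -0.081] z.0375 [ 0.631 -0.079]
top green 635 [300.1 284.7] (285, 269, 32, 32) z.012 [0.449 0.108] z.0375 [0.45  0.107]
top yellow 381 [299.4 222. ] (289, 211, 22, 23) z.012 [0.623 0.111] z.0375 [0.621 0.111]
top yellow 434 [136. 228.] (125, 219, 23, 19) z.012 [0.602 0.565] z.0375 [0.6   0.557]
top yellow 748 [437.7 285.2] (422, 270, 33, 32) z.012 [ 0.452 -0.272] z.0375 [ 0.452 -0.267]
top orange 56023 [363.  189.8] (36, 105, 604, 201) z.012 [ 0.715 -0.065] z.0375 [ 0.711 -0.063]
top orange 70 [436.5 226.5] (430, 215, 15, 22) z.012 [ 0.614 -0.269] z.0375 [ 0.612 -0.264]
top orange 459 [174.5 260.3] (159, 245, 32, 31) z.012 [0.513 0.456] z.0375 [0.513 0.45 ]
[array([ 65,  86, 133], dtype=uint8), array([ 65,  80, 140], dtype=uint8), array([111, 126, 144], dtype=uint8), array([111, 133, 144], dtype=uint8)]
pot [ 0.455 -0.071  0.08 ]
jar [ 0.613 -0.271  0.08 ]
purple [0.352 0.448 0.012]
turq [0.662 0.419 0.012]
```

View pics/c2.png

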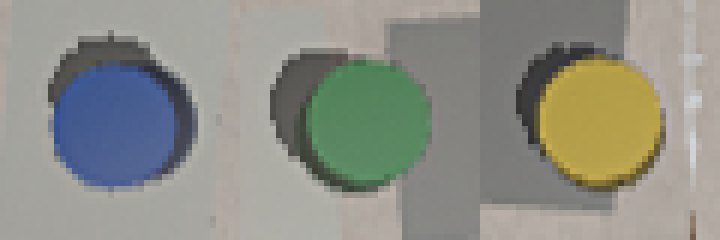

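The cup-top crop shows whole discs about 21 px across, which matches 56 mm at z = 0.075. The tips triangulate to z = 0.103–0.106 with lean lengths of 35–36 mm against the expected 34, so the points are consistent. 

| Colour | Cup position | Target (tip − 12 mm along the lean) |
|---|---|---|
| Blue | (0.460, 0.281) | (0.621, 0.281) |
| Green | (0.629, −0.078) | (0.4475, 0.1115) |
| Yellow | (0.619, 0.109) | (0.450, −0.278) |

```bash
cat > d.py <<'E'
import sys, numpy as np
from scipy.spatial.transform import Rotation as R
from bench import env
s=env.get_state(); r=R.from_quat(s["tcp_rot"]); h=s["ee_pos"]+r.apply([0,0,env.hold_point_z])
print("t",round(s["clock"],2),"hold",h.round(4),"gap",round(s["finger_gap"],4),"gf",round(s["gripper_force"],1),"ft",s["ft_force"].round(1),"zaxis",r.apply([0,0,1]).round(4))
for a in sys.argv[1:]:
    p=np.array([float(v) for v in a.split(",")]); print(a,"tool mm",(r.inv().apply(p-h)*1000).round(1)); h0=h
E
python3 d.py .46,.281,.25 .46,.281,.055
```

```text
t 0.1 hold [0.2057 0.5895 0.2489] gap 0.0852 gf 0.0 ft [0.5 0.5 0.2] zaxis [-9.0e-04 -1.9e-03 -1.0e+00]
.46,.281,.25 tool mm [-341.8 -207.4   -0.7]
.46,.281,.055 tool mm [-341.8 -207.   194.3]
```

```bash
Z='[0,0,0]'; python3 -m inch '{"turn":[[0,0,0],[0,0,0],[0,0,0],[0,0,0],[0,0,0],[0,0,0],[0,0,0],[0,0,0],[0,0,0],[0,0,0],[0,0,0],[0,0,0]],"linear":[[-20,-12,0],[-55,-33,0],[-90,-54,0],[-125,-75,0],[-160,-96,0],[-195,-118,0],[-230,-139,0],[-265,-160,0],[-300,-182,0],[-325,-197,0],[-342,-207,0],[-342,-207,0]],"grip":[-1,-1,-1,-1,-1,-1,-1,-1,-1,-1,-1,-1]}' 30; python3 d.py .46,.281,.055
```

```text
clock: 1.1
ee_pos: [0.4627, 0.2792, 0.4043]
tcp_rot: [0.17, 0.986, -0.001, 0.0]
ft_force: [0.8, -0.5, -0.3]
finger_gap: 0.0853
gripper_force: 0.0
t 1.1 hold [0.4628 0.279  0.2496] gap 0.0853 gf 0.0 ft [ 0.8 -0.5 -0.3] zaxis [ 5.0e-04 -1.3e-03 -1.0e+00]
.46,.281,.055 tool mm [  3.5   1.1 194.6]
```

```bash
python3 -m inch '{"turn":[[0,0,0],[0,0,0],[0,0,0],[0,0,0],[0,0,0],[0,0,0]],"linear":[[0,0,20],[0,0,50],[0,0,80],[0,0,105],[0,0,110],[0,0,110]],"grip":[-1,-1,-1,-1,-1,-1]}'; python3 d.py .46,.281,.055
python3 - <<'E'
from h import *
f={n:env.grab_frame(n) for n in C}
a=f["top"][231:331,170:300];b=f["scene"][140:260,333:489]
cv2.imwrite("pics/c3.png",np.hstack([cv2.resize(a,(390,300),interpolation=2),cv2.resize(b,(390,300),interpolation=2)])[:,:,::-1])
E
```

```text
clock: 1.6
ee_pos: [0.459, 0.2818, 0.2924]
tcp_rot: [0.167, 0.986, -0.002, -0.003]
ft_force: [0.7, 0.1, 0.1]
finger_gap: 0.0854
gripper_force: 0.0
t 1.6 hold [0.4581 0.2814 0.1377] gap 0.0854 gf 0.0 ft [0.7 0.1 0.1] zaxis [-0.0055 -0.0023 -1.    ]
.46,.281,.055 tool mm [-2.3  0.5 82.6]
```

View pics/c3.png

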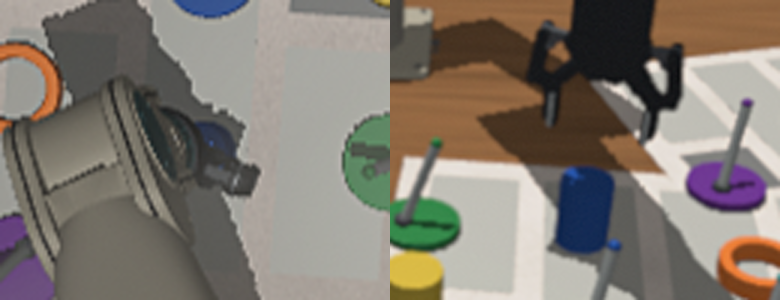

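The open gripper is centred above the blue cup (seen in the scene half at about (585,210)), so I descend and grip.

```bash
python3 -m inch '{"turn":[[0,0,0],[0,0,0],[0,0,0],[0,0,0],[0,0,0],[0,0,0],[0,0,0],[0,0,0],[0,0,0],[0,0,0],[0,0,0],[0,0,0]],"linear":[[0,0,20],[0,0,45],[0,0,70],[0,0,84],[0,0,84],[0,0,84],[0,0,84],[0,0,84],[0,0,84],[0,0,84],[0,0,84],[0,0,84]],"grip":[-1,-1,-1,-1,-1,1,1,1,1,1,1,1]}' 30; python3 d.py .621,.281,.21
```

```text
clock: 2.7
ee_pos: [0.4619, 0.2824, 0.2131]
tcp_rot: [0.167, 0.986, 0.001, 0.002]
ft_force: [-0.2, -3.1, 7.1]
finger_gap: 0.0549
gripper_force: 31.0
t 2.7 hold [0.4625 0.2826 0.0584] gap 0.0549 gf 31.0 ft [-0.2 -3.1  7.1] zaxis [ 0.0041  0.0014 -1.    ]
.621,.281,.21 tool mm [-150.6   51.1 -150.9]
```

```bash
python3 -m inch '{"turn":[[0,0,0],[0,0,0],[0,0,0],[0,0,0],[0,0,0],[0,0,0],[0,0,0],[0,0,0]],"linear":[[0,0,-10],[0,0,-35],[0,0,-60],[0,0,-90],[0,0,-120],[0,0,-150],[0,0,-150],[0,0,-150]],"grip":[1,1,1,1,1,1,1,1]}'; python3 d.py .621,.281,.21
```

```text
clock: 3.37
ee_pos: [0.4615, 0.2825, 0.3642]
tcp_rot: [0.167, 0.986, 0.002, 0.003]
ft_force: [0.7, 0.6, -1.0]
finger_gap: 0.0545
gripper_force: 32.0
t 3.37 hold [0.4625 0.2829 0.2095] gap 0.0545 gf 32.0 ft [ 0.7  0.6 -1. ] zaxis [ 0.006  0.003 -1.   ]
.621,.281,.21 tool mm [-150.3   50.4    0.5]
```

```bash
python3 -m inch '{"turn":[[0,0,0],[0,0,0],[0,0,0],[0,0,0],[0,0,0],[0,0,0],[0,0,0],[0,0,0],[0,0,0]],"linear":[[-10,3,0],[-30,10,0],[-60,20,0],[-90,30,0],[-120,40,0],[-140,47,0],[-150,50,0],[-150,50,0],[-150,50,0]],"grip":[1,1,1,1,1,1,1,1,1]}'; python3 d.py .621,.281,.097
python3 - <<'E'
from h import *
f={n:env.grab_frame(n) for n in C}
a=f["top"][170:270,175:305];b=f["scene"][180:300,333:489]
cv2.imwrite("pics/c4.png",np.hstack([cv2.resize(a,(390,300),interpolation=2),cv2.resize(b,(390,300),interpolation=2)])[:,:,::-1])
E
```

```text
clock: 4.12
ee_pos: [0.6183, 0.2794, 0.359]
tcp_rot: [0.167, 0.986, -0.001, -0.002]
ft_force: [-0.1, 0.5, -0.7]
finger_gap: 0.0544
gripper_force: 32.0
t 4.12 hold [0.6177 0.2792 0.2043] gap 0.0544 gf 32.0 ft [-0.1  0.5 -0.7] zaxis [-0.0037 -0.001  -1.    ]
.621,.281,.097 tool mm [ -2.9   3.  107.2]
```

View pics/c4.png

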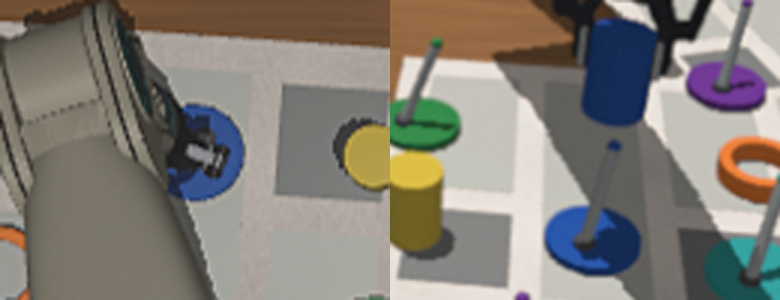

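The blue cup hangs upright in the gripper above the blue peg. It is at about scene (425,209) and the tip is at (422.5,238). I check its position against the target before lowering.

```bash
cat > cupchk.py <<'E'
import sys
from h import *
f=env.grab_frame("scene"); z=float(sys.argv[2])
for a,c,h in blobs("scene",f,sys.argv[1],150):
    r=cv2.boundingRect(h); g=(r[0]+r[2]/2-.5,r[1]+r[3]/2-.5); print(a,g,r,onz("scene",g,z).round(4))
E
python3 cupchk.py blue .183; python3 d.py .621,.281,.097
```

```text
2594 (219.0, 24.5) (190, 0, 59, 50) [-1.5331 -0.7873  0.183 ]
278 (512.0, 55.0) (501, 48, 23, 15) [-0.7869  0.8467  0.183 ]
2069 (172.5, 100.5) (141, 82, 64, 38) [-0.05   -0.5263  0.183 ]
304 (512.0, 191.5) (491, 180, 43, 24) [0.528  0.4874 0.183 ]
1012 (425.0, 208.0) (410, 187, 31, 43) [0.6126 0.282  0.183 ]
256 (632.0, 231.0) (625, 216, 15, 31) [0.6682 0.695  0.183 ]
706 (413.5, 276.0) (395, 263, 38, 27) [0.8333 0.2395 0.183 ]
2841 (599.5, 366.5) (560, 333, 80, 68) [1.0094 0.4854 0.183 ]
t 4.27 hold [0.617  0.2797 0.2056] gap 0.0542 gf 32.0 ft [-0.2  0.8 -0.4] zaxis [-1.9e-03 -4.0e-04 -1.0e+00]
.621,.281,.097 tool mm [ -3.5   2.6 108.6]
```

```bash
python3 -m inch '{"turn":[[0,0,0],[0,0,0],[0,0,0],[0,0,0],[0,0,0],[0,0,0],[0,0,0],[0,0,0],[0,0,0]],"linear":[[-4,2,0],[-5,2,15],[-5,2,40],[-5,2,65],[-5,2,85],[-5,2,98],[-5,2,102],[-5,2,102],[-5,2,102]],"grip":[1,1,1,1,1,1,1,1,1]}'; python3 d.py .621,.281,.0964
```

```text
clock: 5.02
ee_pos: [0.6245, 0.2803, 0.2598]
tcp_rot: [0.167, 0.986, 0.0, 0.001]
ft_force: [-0.3, 0.1, -0.8]
finger_gap: 0.0546
gripper_force: 32.0
t 5.02 hold [0.6247 0.2803 0.1051] gap 0.0546 gf 32.0 ft [-0.3  0.1 -0.8] zaxis [ 1.5e-03  5.0e-04 -1.0e+00]
.621,.281,.0964 tool mm [ 3.7 -0.6  8.7]
```

```bash
python3 -m inch '{"turn":[[0,0,0],[0,0,0],[0,0,0],[0,0,0]],"linear":[[1,0,3],[2,0,6],[2,0,8],[2,0,8]],"grip":[1,1,1,1]}'; python3 d.py .621,.281,.0964
```

```text
clock: 5.35
ee_pos: [0.6221, 0.2807, 0.2507]
tcp_rot: [0.167, 0.986, -0.0, 0.0]
ft_force: [0.3, 0.3, -0.4]
finger_gap: 0.0541
gripper_force: 31.9
t 5.35 hold [0.6221 0.2807 0.096 ] gap 0.0541 gf 31.9 ft [ 0.3  0.3 -0.4] zaxis [ 0. -0. -1.]
.621,.281,.0964 tool mm [ 1.2 -0.  -0.4]
```

```bash
python3 -m inch '{"turn":[[0,0,0],[0,0,0],[0,0,0]],"linear":[[0,0,1],[0,0,2],[0,0,2]],"grip":[1,1,1]}'; python3 d.py; python3 -m inch '{"turn":[[0,0,0],[0,0,0],[0,0,0]],"linear":[[0,0,1],[0,0,2],[0,0,2]],"grip":[1,1,1]}'; python3 d.py;python3 cupchk.py blue .0735|grep -E " \(4"
```

```text
clock: 5.6
ee_pos: [0.6223, 0.2807, 0.2503]
tcp_rot: [0.167, 0.986, 0.0, 0.0]
ft_force: [-3.4, -0.5, 6.3]
finger_gap: 0.0547
gripper_force: 32.2
t 5.6 hold [0.6223 0.2807 0.0956] gap 0.0547 gf 32.2 ft [-3.4 -0.5  6.3] zaxis [ 5.e-04  3.e-04 -1.e+00]
clock: 5.85
ee_pos: [0.6222, 0.2807, 0.25]
tcp_rot: [0.167, 0.986, 0.0, 0.0]
ft_force: [-5.2, -1.5, 13.0]
finger_gap: 0.0544
gripper_force: 32.1
t 5.85 hold [0.6224 0.2808 0.0953] gap 0.0544 gf 32.1 ft [-5.2 -1.5 13. ] zaxis [ 1.e-03  6.e-04 -1.e+00]
305 (512.0, 191.5) (491, 180, 43, 24) [0.3337 0.565  0.0735]
1517 (414.0, 260.0) (395, 231, 39, 59) [0.6533 0.2675 0.0735]
```

Contact comes at hold z = 0.0957 against the predicted 0.0964, so the tip is on the closed end. I ease up and release.

```bash
python3 -m inch '{"turn":[[0,0,0],[0,0,0],[0,0,0],[0,0,0],[0,0,0],[0,0,0],[0,0,0],[0,0,0],[0,0,0]],"linear":[[0,0,-3],[0,0,-3],[0,0,-3],[0,0,-3],[0,0,-3],[0,0,-3],[0,0,-3],[0,0,-3],[0,0,-3]],"grip":[1,0.2,0,-0.3,-0.6,-1,-1,-1,-1]}'; python3 d.py; python3 -m inch '{"turn":[[0,0,0],[0,0,0],[0,0,0],[0,0,0],[0,0,0],[0,0,0],[0,0,0],[0,0,0]],"linear":[[0,0,-5],[0,0,-15],[0,0,-30],[0,0,-50],[0,0,-80],[0,0,-110],[0,0,-130],[0,0,-130]],"grip":[-1,-1,-1,-1,-1,-1,-1,-1]}'; python3 d.py .619,.109,.225
python3 - <<'E'
from h import *
f={n:env.grab_frame(n) for n in C}
a=f["top"][170:270,175:305];b=f["scene"][180:300,333:489]
cv2.imwrite("pics/c5.png",np.hstack([cv2.resize(a,(390,300),interpolation=2),cv2.resize(b,(390,300),interpolation=2)])[:,:,::-1])
E
```

```text
clock: 6.65
ee_pos: [0.6221, 0.2806, 0.2492]
tcp_rot: [0.167, 0.986, -0.0, -0.0]
ft_force: [-0.6, 0.2, -0.7]
finger_gap: 0.0851
gripper_force: 0.0
t 6.65 hold [0.6219 0.2805 0.0945] gap 0.0851 gf 0.0 ft [-0.6  0.2 -0.7] zaxis [-8.e-04 -3.e-04 -1.e+00]
clock: 7.32
ee_pos: [0.6239, 0.2812, 0.3876]
tcp_rot: [0.167, 0.986, 0.003, 0.005]
ft_force: [0.4, 0.8, 0.9]
finger_gap: 0.0853
gripper_force: 0.0
t 7.32 hold [0.6257 0.2818 0.2329] gap 0.0853 gf 0.0 ft [0.4 0.8 0.9] zaxis [ 0.0114  0.0039 -0.9999]
.619,.109,.225 tool mm [ -50.6 -165.5    7.2]
```

View pics/c5.png

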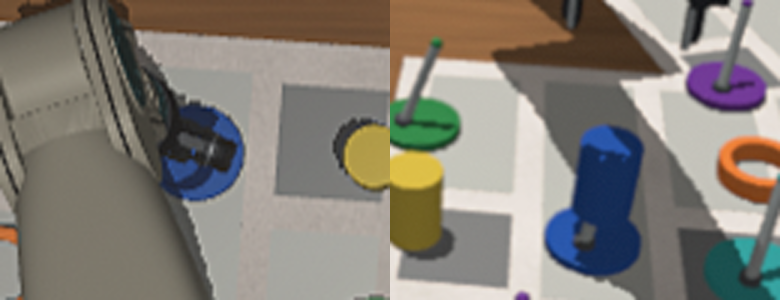

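The blue cup hangs on its peg, tilted slightly with the rod. In the scene half of the crop it is at about (608,180). Next is the yellow cup.

```bash
python3 -m inch '{"turn":[[0,0,0],[0,0,0],[0,0,0],[0,0,0],[0,0,0],[0,0,0],[0,0,0],[0,0,0],[0,0,0],[0,0,0]],"linear":[[-3,-10,0],[-12,-38,0],[-22,-68,0],[-32,-98,0],[-42,-128,0],[-50,-153,0],[-53,-164,0],[-53,-164,0],[-53,-164,0],[-53,-164,0]],"grip":[-1,-1,-1,-1,-1,-1,-1,-1,-1,-1]}'; python3 d.py .619,.109,.055; python3 cupchk.py yellow .0375
```

```text
clock: 8.25
ee_pos: [0.618, 0.1091, 0.3791]
tcp_rot: [0.167, 0.986, 0.0, -0.001]
ft_force: [0.3, 0.7, 0.3]
finger_gap: 0.0854
gripper_force: 0.0
t 8.25 hold [0.6178 0.1092 0.2244] gap 0.0854 gf 0.0 ft [0.3 0.7 0.3] zaxis [-1.2e-03  6.0e-04 -1.0e+00]
.619,.109,.055 tool mm [ -1.4   0.2 169.4]
445 (205.5, 224.5) (190, 215, 32, 20) [ 0.4984 -0.2563  0.0375]
807 (342.0, 259.5) (331, 240, 23, 40) [0.6182 0.1084 0.0375]
468 (534.5, 268.5) (519, 260, 32, 18) [0.6213 0.5492 0.0375]
```

```bash
python3 -m inch '{"turn":[[0,0,0],[0,0,0],[0,0,0],[0,0,0],[0,0,0],[0,0,0],[0,0,0],[0,0,0]],"linear":[[0,0,15],[0,0,45],[0,0,80],[0,0,110],[0,0,140],[0,0,160],[0,0,168],[0,0,168]],"grip":[-1,-1,-1,-1,-1,-1,-1,-1]}'; python3 -m inch '{"turn":[[0,0,0],[0,0,0],[0,0,0],[0,0,0],[0,0,0],[0,0,0],[0,0,0],[0,0,0]],"linear":[[0,0,0],[0,0,0],[0,0,0],[0,0,0],[0,0,0],[0,0,0],[0,0,0],[0,0,0]],"grip":[-1,1,1,1,1,1,1,1]}' 30; python3 d.py
```

```text
clock: 8.97
ee_pos: [0.6169, 0.1094, 0.2091]
tcp_rot: [0.166, 0.986, -0.001, -0.003]
ft_force: [0.5, -0.6, 0.8]
finger_gap: 0.085
gripper_force: 0.0
clock: 9.63
ee_pos: [0.6195, 0.1084, 0.2141]
tcp_rot: [0.167, 0.986, 0.001, 0.002]
ft_force: [-0.7, 1.2, 6.1]
finger_gap: 0.0558
gripper_force: 32.4
t 9.63 hold [0.6202 0.1085 0.0594] gap 0.0558 gf 32.4 ft [-0.7  1.2  6.1] zaxis [ 4.3e-03  6.0e-04 -1.0e+00]
```

```bash
python3 -m inch '{"turn":[[0,0,0],[0,0,0],[0,0,0],[0,0,0],[0,0,0],[0,0,0],[0,0,0],[0,0,0],[0,0,0],[0,0,0]],"linear":[[0,0,-10],[0,0,-35],[0,0,-65],[0,0,-95],[0,0,-125],[0,0,-150],[0,0,-165],[0,0,-165],[0,0,-165],[0,0,-165]],"grip":[1,1,1,1,1,1,1,1,1,1]}'; python3 d.py .450,-.278,.22
```

```text
clock: 10.47
ee_pos: [0.6176, 0.1082, 0.3754]
tcp_rot: [0.167, 0.986, -0.0, -0.001]
ft_force: [-0.2, -0.4, -1.6]
finger_gap: 0.0557
gripper_force: 32.1
t 10.47 hold [0.6172 0.1082 0.2207] gap 0.0557 gf 32.1 ft [-0.2 -0.4 -1.6] zaxis [-2.3e-03 -2.0e-04 -1.0e+00]
.450,-.278,.22 tool mm [  30.6 -419.7    1.2]
```

```bash
python3 -m inch '{"turn":[[0,0,0],[0,0,0],[0,0,0],[0,0,0],[0,0,0],[0,0,0],[0,0,0],[0,0,0],[0,0,0],[0,0,0],[0,0,0],[0,0,0]],"linear":[[1,-10,0],[3,-40,0],[6,-75,0],[8,-110,0],[10,-145,0],[13,-180,0],[15,-215,0],[18,-250,0],[20,-285,0],[23,-320,0],[26,-355,0],[28,-390,0]],"grip":[1,1,1,1,1,1,1,1,1,1,1,1]}'; python3 -m inch '{"turn":[[0,0,0],[0,0,0],[0,0,0],[0,0,0],[0,0,0]],"linear":[[1,-15,0],[2,-26,0],[2,-30,0],[2,-30,0],[2,-30,0]],"grip":[1,1,1,1,1]}';  python3 d.py .450,-.278,.0974; python3 cupchk.py yellow .199
python3 - <<'E'
from h import *
f={n:env.grab_frame(n) for n in C}
a=f["top"][210:330,360:516];b=f["scene"][130:250,120:276]
cv2.imwrite("pics/c6.png",np.hstack([cv2.resize(a,(390,300),interpolation=2),cv2.resize(b,(390,300),interpolation=2)])[:,:,::-1])
E
```

```text
clock: 11.47
ee_pos: [0.461, -0.2518, 0.3749]
tcp_rot: [0.167, 0.986, 0.001, -0.002]
ft_force: [0.2, -0.1, -0.8]
finger_gap: 0.0554
gripper_force: 32.2
clock: 11.88
ee_pos: [0.4514, -0.2777, 0.3761]
tcp_rot: [0.167, 0.986, 0.001, -0.001]
ft_force: [-0.4, 0.5, -1.1]
finger_gap: 0.0557
gripper_force: 32.2
t 11.88 hold [ 0.4513 -0.2775  0.2214] gap 0.0557 gf 32.2 ft [-0.4  0.5 -1.1] zaxis [-9.0e-04  1.3e-03 -1.0e+00]
.450,-.278,.0974 tool mm [  0.9  -1.1 124. ]
659 (192.0, 160.5) (179, 143, 27, 36) [ 0.4507 -0.2787  0.199 ]
453 (205.5, 224.5) (190, 215, 32, 20) [ 0.7272 -0.1567  0.199 ]
469 (534.5, 268.5) (519, 260, 32, 18) [0.819  0.4452 0.199 ]
```

View pics/c6.png

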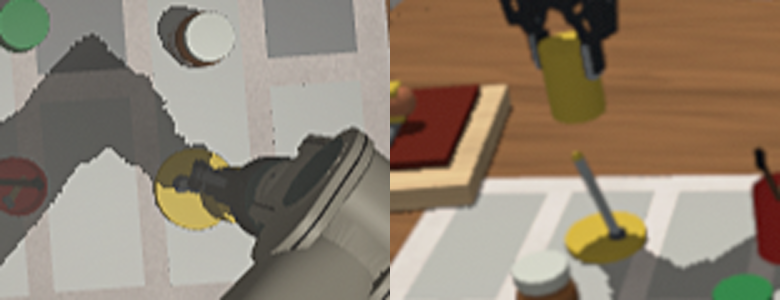

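The yellow cup is upright over the yellow tip; the cup is at scene (192,160) and the tip at (194,191). It measures (0.451, −0.279), which is on target, so I lower it.

```bash
python3 -m inch '{"turn":[[0,0,0],[0,0,0],[0,0,0],[0,0,0],[0,0,0],[0,0,0],[0,0,0],[0,0,0],[0,0,0]],"linear":[[0,0,15],[0,0,40],[0,0,65],[0,0,85],[0,0,100],[0,0,112],[0,0,119],[0,0,119],[0,0,119]],"grip":[1,1,1,1,1,1,1,1,1]}'; python3 d.py .450,-.278,.0974;python3 -m inch '{"turn":[[0,0,0],[0,0,0],[0,0,0],[0,0,0]],"linear":[[0,0,2],[0,0,4],[0,0,5],[0,0,5]],"grip":[1,1,1,1]}'; python3 d.py .450,-.278,.0974
```

```text
clock: 12.78
ee_pos: [0.4518, -0.2779, 0.2578]
tcp_rot: [0.167, 0.986, 0.0, -0.0]
ft_force: [-0.3, 0.4, -0.9]
finger_gap: 0.0557
gripper_force: 32.2
t 12.78 hold [ 0.4518 -0.2779  0.1031] gap 0.0557 gf 32.2 ft [-0.3  0.4 -0.9] zaxis [-2.e-04  2.e-04 -1.e+00]
.450,-.278,.0974 tool mm [ 1.6 -0.7  5.7]
clock: 13.12
ee_pos: [0.4516, -0.2784, 0.253]
tcp_rot: [0.167, 0.986, -0.0, 0.0]
ft_force: [-0.0, 0.9, 0.0]
finger_gap: 0.0554
gripper_force: 32.2
t 13.12 hold [ 0.4517 -0.2785  0.0983] gap 0.0554 gf 32.2 ft [-0.   0.9  0. ] zaxis [ 5.e-04 -4.e-04 -1.e+00]
.450,-.278,.0974 tool mm [ 1.7 -0.1  0.9]
```

```bash
python3 -m inch '{"turn":[[0,0,0],[0,0,0],[0,0,0]],"linear":[[0,0,1],[0,0,3],[0,0,3]],"grip":[1,1,1]}'; python3 d.py
```

```text
clock: 13.37
ee_pos: [0.4518, -0.2786, 0.2514]
tcp_rot: [0.167, 0.986, -0.0, 0.0]
ft_force: [-2.4, 1.9, 9.1]
finger_gap: 0.0554
gripper_force: 33.2
t 13.37 hold [ 0.4519 -0.2787  0.0967] gap 0.0554 gf 33.2 ft [-2.4  1.9  9.1] zaxis [ 7.e-04 -9.e-04 -1.e+00]
```

Contact comes at 0.0967, as predicted, so I release and go up.

```bash
python3 -m inch '{"turn":[[0,0,0],[0,0,0],[0,0,0],[0,0,0],[0,0,0],[0,0,0],[0,0,0],[0,0,0],[0,0,0]],"linear":[[0,0,-2],[0,0,-2],[0,0,-2],[0,0,-2],[0,0,-2],[0,0,-2],[0,0,-2],[0,0,-2],[0,0,-2]],"grip":[1,0.2,0,-0.3,-0.6,-1,-1,-1,-1]}'; python3 -m inch '{"turn":[[0,0,0],[0,0,0],[0,0,0],[0,0,0],[0,0,0],[0,0,0],[0,0,0],[0,0,0],[0,0,0]],"linear":[[0,0,-5],[0,0,-15],[0,0,-30],[0,0,-50],[0,0,-80],[0,0,-110],[0,0,-130],[0,0,-130],[0,0,-130]],"grip":[-1,-1,-1,-1,-1,-1,-1,-1,-1]}'; python3 d.py .629,-.078,.225
python3 - <<'E'
from h import *
f={n:env.grab_frame(n) for n in C}
a=f["top"][210:330,360:516];b=f["scene"][130:250,120:276]
cv2.imwrite("pics/c7.png",np.hstack([cv2.resize(a,(390,300),interpolation=2),cv2.resize(b,(390,300),interpolation=2)])[:,:,::-1])
E
```

```text
clock: 14.12
ee_pos: [0.4515, -0.2783, 0.2516]
tcp_rot: [0.167, 0.986, 0.0, -0.0]
ft_force: [-0.6, 0.1, -0.4]
finger_gap: 0.0853
gripper_force: 0.0
clock: 14.87
ee_pos: [0.4521, -0.2788, 0.3844]
tcp_rot: [0.167, 0.986, -0.001, 0.002]
ft_force: [0.7, 0.0, -1.7]
finger_gap: 0.0854
gripper_force: 0.0
t 14.87 hold [ 0.4527 -0.2792  0.2297] gap 0.0854 gf 0.0 ft [ 0.7  0.  -1.7] zaxis [ 0.0039 -0.0031 -1.    ]
.629,-.078,.225 tool mm [-100.2  248.1    4.7]
```

View pics/c7.png

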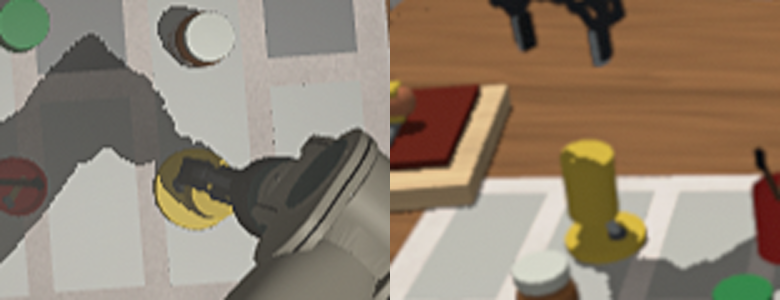

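The yellow cup hangs on its peg, at about (592,185) in the crop. Next is the green cup.

```bash
python3 -m inch '{"turn":[[0,0,0],[0,0,0],[0,0,0],[0,0,0],[0,0,0],[0,0,0],[0,0,0],[0,0,0],[0,0,0],[0,0,0],[0,0,0],[0,0,0]],"linear":[[-4,10,0],[-16,40,0],[-29,70,0],[-41,100,0],[-53,130,0],[-66,160,0],[-78,190,0],[-90,220,0],[-98,240,0],[-101,248,0],[-101,248,0],[-101,248,0]],"grip":[-1,-1,-1,-1,-1,-1,-1,-1,-1,-1,-1,-1]}'; python3 d.py .629,-.078,.055; python3 cupchk.py green .0375
```

```text
clock: 15.97
ee_pos: [0.6282, -0.077, 0.3804]
tcp_rot: [0.167, 0.986, -0.0, -0.001]
ft_force: [0.1, 0.4, 0.3]
finger_gap: 0.0851
gripper_force: 0.0
t 15.97 hold [ 0.6278 -0.077   0.2257] gap 0.0851 gf 0.0 ft [0.1 0.4 0.3] zaxis [-2.9e-03  1.0e-04 -1.0e+00]
.629,-.078,.055 tool mm [ -2.   -0.4 170.7]
186 (475.0, 58.5) (467, 52, 17, 14) [-1.3115  0.804   0.0375]
433 (344.0, 229.5) (329, 220, 31, 20) [0.4968 0.1076 0.0375]
735 (262.0, 259.0) (250, 241, 25, 37) [ 0.6296 -0.0785  0.0375]
```

```bash
python3 -m inch '{"turn":[[0,0,0],[0,0,0],[0,0,0],[0,0,0],[0,0,0],[0,0,0],[0,0,0],[0,0,0]],"linear":[[0,0,15],[0,0,45],[0,0,80],[-1,-1,110],[-1,-1,140],[-1,-1,160],[-1,-1,168],[-1,-1,168]],"grip":[-1,-1,-1,-1,-1,-1,-1,-1]}'; python3 -m inch '{"turn":[[0,0,0],[0,0,0],[0,0,0],[0,0,0],[0,0,0],[0,0,0],[0,0,0],[0,0,0]],"linear":[[0,0,0],[0,0,0],[0,0,0],[0,0,0],[0,0,0],[0,0,0],[0,0,0],[0,0,0]],"grip":[-1,1,1,1,1,1,1,1]}' 30; python3 d.py
```

```text
clock: 16.68
ee_pos: [0.6271, -0.0795, 0.2112]
tcp_rot: [0.168, 0.986, 0.0, -0.003]
ft_force: [-0.2, -0.4, 0.0]
finger_gap: 0.0855
gripper_force: 0.0
clock: 17.35
ee_pos: [0.6303, -0.079, 0.2162]
tcp_rot: [0.167, 0.986, -0.0, 0.002]
ft_force: [-1.4, -0.4, 6.2]
finger_gap: 0.0562
gripper_force: 32.2
t 17.35 hold [ 0.6309 -0.0792  0.0615] gap 0.0562 gf 32.2 ft [-1.4 -0.4  6.2] zaxis [ 0.0038 -0.0014 -1.    ]
```

```bash
python3 -m inch '{"turn":[[0,0,0],[0,0,0],[0,0,0],[0,0,0],[0,0,0],[0,0,0],[0,0,0],[0,0,0],[0,0,0],[0,0,0]],"linear":[[0,0,-10],[0,0,-35],[0,0,-65],[0,0,-95],[0,0,-125],[0,0,-150],[0,0,-165],[0,0,-165],[0,0,-165],[0,0,-165]],"grip":[1,1,1,1,1,1,1,1,1,1]}'; python3 d.py .4475,.1115,.22
```

```text
clock: 18.18
ee_pos: [0.6286, -0.0785, 0.3775]
tcp_rot: [0.167, 0.986, 0.0, -0.001]
ft_force: [-0.9, -0.1, -1.1]
finger_gap: 0.0561
gripper_force: 32.1
t 18.18 hold [ 0.6283 -0.0784  0.2228] gap 0.0561 gf 32.1 ft [-0.9 -0.1 -1.1] zaxis [-2.e-03  5.e-04 -1.e+00]
.4475,.1115,.22 tool mm [233.3 119.8   3.3]
```

```bash
python3 -m inch '{"turn":[[0,0,0],[0,0,0],[0,0,0],[0,0,0],[0,0,0],[0,0,0],[0,0,0],[0,0,0],[0,0,0],[0,0,0],[0,0,0],[0,0,0]],"linear":[[10,5,0],[37,19,0],[64,33,0],[91,47,0],[118,61,0],[145,75,0],[172,88,0],[199,102,0],[222,114,0],[233,120,0],[233,120,0],[233,120,0]],"grip":[1,1,1,1,1,1,1,1,1,1,1,1]}'; python3 d.py .4475,.1115,.099; python3 cupchk.py green .199
python3 - <<'E'
from h import *
f={n:env.grab_frame(n) for n in C}
a=f["top"][225:345,225:381];b=f["scene"][130:250,265:421]
cv2.imwrite("pics/c8.png",np.hstack([cv2.resize(a,(390,300),interpolation=2),cv2.resize(b,(390,300),interpolation=2)])[:,:,::-1])
E
```

```text
clock: 19.18
ee_pos: [0.448, 0.1117, 0.3778]
tcp_rot: [0.166, 0.986, -0.0, -0.0]
ft_force: [0.2, 0.1, -0.2]
finger_gap: 0.056
gripper_force: 32.1
t 19.18 hold [0.4479 0.1116 0.2231] gap 0.056 gf 32.1 ft [ 0.2  0.1 -0.2] zaxis [-1.1e-03 -6.0e-04 -1.0e+00]
.4475,.1115,.099 tool mm [ 2.000e-01 -1.000e-01  1.241e+02]
189 (475.0, 58.0) (467, 51, 17, 15) [-0.6345  0.6374  0.199 ]
689 (347.5, 163.5) (337, 146, 22, 36) [0.4472 0.1112 0.199 ]
444 (344.0, 229.5) (329, 220, 31, 20) [0.7259 0.1152 0.199 ]
```

View pics/c8.png

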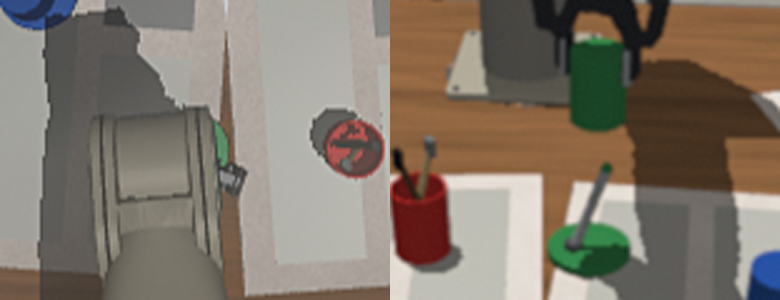

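The green cup is upright over the green tip, at scene (347.5,163.5). It measures (0.447, 0.111), which is on target, so I lower it.

```bash
python3 -m inch '{"turn":[[0,0,0],[0,0,0],[0,0,0],[0,0,0],[0,0,0],[0,0,0],[0,0,0],[0,0,0],[0,0,0]],"linear":[[0,0,15],[0,0,40],[0,0,65],[0,0,85],[0,0,100],[0,0,112],[0,0,119],[0,0,119],[0,0,119]],"grip":[1,1,1,1,1,1,1,1,1]}'; python3 d.py .4475,.1115,.099;python3 -m inch '{"turn":[[0,0,0],[0,0,0],[0,0,0],[0,0,0]],"linear":[[0,0,2],[0,0,5],[0,0,6],[0,0,6]],"grip":[1,1,1,1]}'; python3 d.py .4475,.1115,.099
```

```text
clock: 20.08
ee_pos: [0.4493, 0.1109, 0.2597]
tcp_rot: [0.168, 0.986, -0.0, -0.0]
ft_force: [-0.2, 0.3, 0.5]
finger_gap: 0.0559
gripper_force: 32.1
t 20.08 hold [0.4492 0.1109 0.105 ] gap 0.0559 gf 32.1 ft [-0.2  0.3  0.5] zaxis [-4.e-04 -2.e-04 -1.e+00]
.4475,.1115,.099 tool mm [1.8 0.  6. ]
clock: 20.42
ee_pos: [0.449, 0.1114, 0.254]
tcp_rot: [0.167, 0.986, 0.0, 0.0]
ft_force: [0.7, 0.7, -0.6]
finger_gap: 0.056
gripper_force: 32.2
t 20.42 hold [0.4491 0.1114 0.0993] gap 0.056 gf 32.2 ft [ 0.7  0.7 -0.6] zaxis [ 9.e-04  0.e+00 -1.e+00]
.4475,.1115,.099 tool mm [ 1.6 -0.4  0.3]
```

```bash
python3 -m inch '{"turn":[[0,0,0],[0,0,0],[0,0,0]],"linear":[[0,0,1],[0,0,3],[0,0,3]],"grip":[1,1,1]}'; python3 d.py
```

```text
clock: 20.67
ee_pos: [0.4492, 0.1114, 0.2531]
tcp_rot: [0.167, 0.986, 0.0, 0.0]
ft_force: [-5.3, -1.0, 16.5]
finger_gap: 0.056
gripper_force: 33.5
t 20.67 hold [0.4493 0.1115 0.0984] gap 0.056 gf 33.5 ft [-5.3 -1.  16.5] zaxis [ 9.e-04  0.e+00 -1.e+00]
```

Contact is at the expected height, so I release, rise and move aside for a last look.

```bash
python3 -m inch '{"turn":[[0,0,0],[0,0,0],[0,0,0],[0,0,0],[0,0,0],[0,0,0],[0,0,0],[0,0,0],[0,0,0]],"linear":[[0,0,-2],[0,0,-2],[0,0,-2],[0,0,-2],[0,0,-2],[0,0,-2],[0,0,-2],[0,0,-2],[0,0,-2]],"grip":[1,0.2,0,-0.3,-0.6,-1,-1,-1,-1]}'; python3 -m inch '{"turn":[[0,0,0],[0,0,0],[0,0,0],[0,0,0],[0,0,0],[0,0,0],[0,0,0],[0,0,0],[0,0,0]],"linear":[[0,0,-5],[0,0,-15],[0,0,-30],[0,0,-50],[0,0,-80],[0,0,-110],[0,0,-140],[0,0,-170],[0,0,-170]],"grip":[-1,-1,-1,-1,-1,-1,-1,-1,-1]}'; python3 d.py .2,.55,.26
```

```text
clock: 21.42
ee_pos: [0.4486, 0.1113, 0.2524]
tcp_rot: [0.167, 0.986, -0.0, -0.0]
ft_force: [0.1, -0.7, -0.4]
finger_gap: 0.0852
gripper_force: 0.0
clock: 22.17
ee_pos: [0.4508, 0.1116, 0.4305]
tcp_rot: [0.167, 0.986, 0.002, 0.006]
ft_force: [0.8, 0.5, 0.3]
finger_gap: 0.085
gripper_force: 0.0
t 22.17 hold [0.4528 0.1118 0.2758] gap 0.085 gf 0.0 ft [0.8 0.5 0.3] zaxis [ 0.013   0.0014 -0.9999]
.2,.55,.26 tool mm [383.2 330.4  13.1]
```

```bash
python3 -m inch '{"turn":[[0,0,0],[0,0,0],[0,0,0],[0,0,0],[0,0,0],[0,0,0],[0,0,0],[0,0,0],[0,0,0],[0,0,0],[0,0,0],[0,0,0]],"linear":[[10,9,0],[35,30,0],[60,52,0],[85,73,0],[110,95,0],[135,116,0],[160,138,0],[185,160,0],[210,181,0],[235,203,0],[260,224,0],[285,246,0]],"grip":[-1,-1,-1,-1,-1,-1,-1,-1,-1,-1,-1,-1]}'; python3 -m inch '{"turn":[[0,0,0],[0,0,0],[0,0,0],[0,0,0],[0,0,0],[0,0,0]],"linear":[[25,21,0],[50,43,0],[75,64,0],[92,80,0],[92,80,0],[92,80,0]],"grip":[-1,-1,-1,-1,-1,-1]}'
python3 - <<'E'
from h import *
f={n:env.grab_frame(n) for n in C}
cv2.imwrite("pics/f.png",np.vstack([cv2.resize(f["top"][170:330,110:510],(800,320),interpolation=2),cv2.resize(f["scene"][160:300,150:500],(700,280),interpolation=2) if 0 else cv2.resize(f["scene"][160:300,150:500],(800,280),interpolation=2)])[:,:,::-1])
i=cv2.imread("pics/top0.png")[:,:,::-1].astype(int)
for n,(u,v) in dict(pot=(366,284),jar=(441,224),tape=(175,261)).items(): print(n,abs(f["top"][v-20:v+20,u-20:u+20].astype(int)-i[v-20:v+20,u-20:u+20]).mean())
E
```

```text
clock: 23.17
ee_pos: [0.2595, 0.4386, 0.4234]
tcp_rot: [0.167, 0.986, 0.0, 0.0]
ft_force: [0.4, 0.0, -0.2]
finger_gap: 0.0852
gripper_force: 0.0
clock: 23.67
ee_pos: [0.1995, 0.5441, 0.4229]
tcp_rot: [0.166, 0.986, -0.0, 0.0]
ft_force: [-0.1, 0.1, 0.5]
finger_gap: 0.0859
gripper_force: 0.0
pot 0.5508333333333333
jar 0.5333333333333333
tape 0.5172916666666667
```

View pics/f.png

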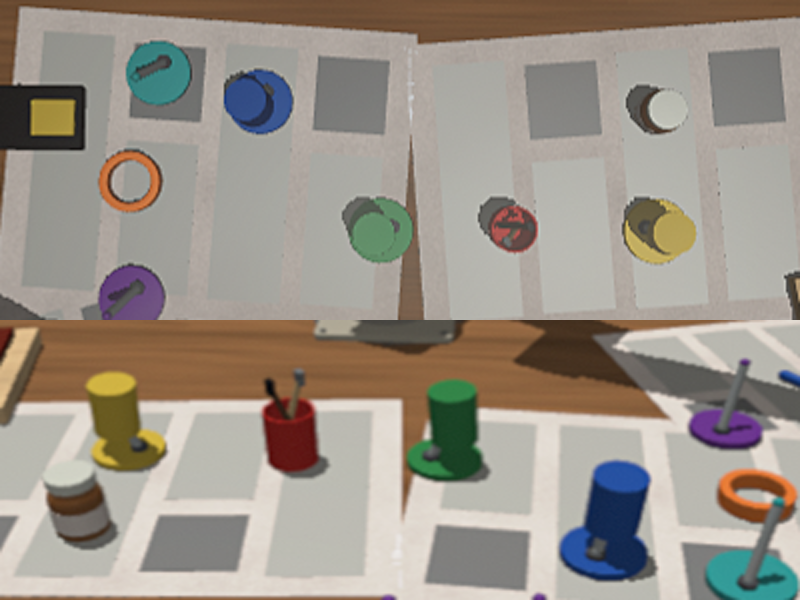

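All three cups hang on their own pegs: blue at (617,505), green at (453,415) and yellow at (115,405) in the lower half. The pot, jar and tape roll have not moved, so I hand the job in.

```bash
python3 -c "
from bench import env
print(env.close_job())"
```

```text
the job is handed in; nothing more can be done
None
```

I hung the blue, green and yellow cups mouth down on the pegs of their own colours and handed the job in at about 24 s; the last picture showed all three hanging and the brush pot, jar and tape roll unmoved, but no verdict came back.

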